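Tuck a kernel plate under the stage flap and hold it flat

ROBOT

A 6-joint arm with a two-finger parallel gripper is mounted at the origin on the work surface. World frame = base frame: x ahead of the robot, y to its left, z up, the work surface at z = 0. Lengths are in m, angles in rad, forces in N, time in s.
With the tool pointing down it reaches from about 0.3 to 0.775 m from the base axis. Payload 14.6 kg.
Tool frame: the origin (TCP) lies on the centre line of the jaws, within the pads' length; the fingertips stand ctrl.tcp_to_tips ahead of it and the grasp point (between the pads) lies 2 mm behind it (ctrl.tcp_to_tips is the distance from the TCP to the fingertips, in m); z points along the fingers, y is the line along which they close (so a half turn about z gives the same grasp; the last joint's range is limited). The gripper opens to 94 mm and grips with 3 to 60 N. Pads are 16 mm wide; open, the fingers measure 119 mm over their backs; the gripper's body (75 mm by 177 mm) begins 78 mm behind the grasp point.
Start: joints at [1.071, 0.3, 1.521, -0, 1.321, -0.067], TCP at [0.231, 0.499, 0.222] pointing down, gripper open.
Joint ranges: [-3.03, 3.03], [-0.79, 2.21], [0.23, 2.52], [-1.04, 4.18], [0, 3.07], [-2.55, 2.55]. Speed limits (rad/s): [2.22, 2.22, 2.57, 3.14, 3.14, 3.14].

INTERFACE

Orientations are given as [roll, pitch, yaw] about the fixed x, y, z axes, in that order (R = Rz(yaw) Ry(pitch) Rx(roll)).
In Python, from station import telemetry, viewer, hand_in, ctrl gives the robot as it stands.
- The arm moves only by the tool step_arm, never from a script. Its argument "plan" is a list of rows, each an object of numbers: "dx", "dy", "dz": the shift along the tool's x, y, z scaled (see below); "rx", "ry", "rz": the turn, a rotation vector about the tool's x, y, z scaled (see below); "claw": the closure, from 0 (fully open) to 1 (shut). In form: [{"dx": .., "dy": .., "dz": .., "rx": .., "ry": .., "rz": .., "claw": ..}, ...]. A call has 1 to 10 rows; each row shifts and turns the commanded pose from where the row before left it, along the tool's axes as they then stand; what a row does not reach is not made up. The controller multiplies each number of a shift by 0.1 m and each number of a turn by 90 degrees. A row lasts 1/10 s, in which the tool goes at most 50 mm and 8.59 degrees, less where a joint would pass 70% of its speed; a pose out of reach is approached as far as the arm can. A call with a number of a shift or a turn outside -1 to 1 is refused whole. A call with a gripper value outside its range is refused whole. The fingers move at their own pace and stop on an object; "grip_force" is the grip in N (left out, the last holds). Time passes only in rows, so rows that do not move let the fingers close. It gives the time, the measured TCP pose, the force, the opening and the grip force at its end, in the units of the state.
- telemetry.get_obs(): the state, without advancing time (a new reading comes with each control period).
- viewer.camera(name): name is "side" or "top"; returns a dict with "img" (384x512x3 uint8, red, green, blue), "z_map" (384x512 float32, m along the optical axis (not along the pixel's ray), 0 where there is no reading), "fx", "fy", "cx", "cy" (pixels), "R" (3x3) and "t" (3): a world point X has camera coordinates R X + t. Camera axes: x right, y down, z forward; pixel columns grow to the right and rows downward; lengths in m; the calibration is good to about 2 mm. A picture is of the moment at which its call begins.
- hand_in(): hands the job in; it is judged then, once.
Trained networks look in a picture, given as the dict that the camera call returned (one of the last four; its "shot" number tells which), for a name from the list of things; names that differ only in an ending like _2 or _b are one class to them, and where a whole thing is asked for, a point or a joint stands for the part that bears it (a point fixed in the world has none). Each returns a list of dicts, best first, with "score" (0 to 1); they miss things now and then, are a little off and sometimes report something else, mostly with a low value. They report only what shows in the picture. A call takes as long as a camera call. They do not tell look-alikes from the thing itself.
- viewer.recognise(target, picture): "rect" ([left, top, right, bottom] in pixels, round what is visible of it).
The state is a dict: "time_s": time; "qpos": joint angles; "joint_vel": joint speeds; "tau": joint torques, N m; "ee_pos": TCP position; "eef_rot": TCP orientation; "force": force on the tool from outside, world axes, zero at the start; "moment": the same for the moment, N m; "grip_width": finger opening in m; "grip_force": force on a finger pad.
Only numpy, scipy, OpenCV 4.12 (cv2) and the standard library are available. Lean on these libraries where they do the work, as an engineer would, in place of code of your own. Each camera call takes 0.05 s, during which the arm holds its last target. There are 200 camera calls.

TASK

Take the steel kernel plate by its grip block from the rubber pad and lay it flat on the deck of the imaging stage, just in front of the hinged flap. Then slide its free edge under the flap, square and centred, until it meets the stop beneath, without lifting the flap. Finish while still holding the plate by the block, pressed down flat on the deck with a steady push of about 15 N; do not let go, and leave the jar, dish and brush alone.

Things in the scene. Friction and masses are not known exactly. Their poses are not given: they have to be found in the camera images.
- plate: flat steel plate 120 x 80 x 4 mm (x, y, z), about 0.28 kg, rows of wheat kernels glued on top. Origin: centre of its underside; z up. A black plastic grip block, 20 x 20 mm and 36 mm tall, stands on it, centred at x = -30 mm (block top 40 mm above the underside). Its +x edge, far from the block, is the edge to tuck in. Starts flat on the pad, +x roughly away from the robot
- plate_grip (a point): centre of the top of the plate's grip block (in the plate's frame x = -30 mm, z = 40 mm)
- plate_nose (a point): middle of the plate's +x edge, at its underside (in the plate's frame x = 60 mm)
- pad: fixed black rubber pad 160 x 130 x 8 mm on the bench, under the plate at the start. Origin: centre of its underside
- stage: fixed low white imaging stage, 250 x 180 mm. Origin: on the bench, z up; +x is the direction in which the plate is slid in (roughly away from the robot). Its deck's top is 30 mm above the origin. The flap covers the deck from x = 30 mm (free edge) to 100 mm, 120 mm wide, centred on y = 0. Hinge cheeks at x = 94 to 122 mm, up to 47 mm above the bench, are its tallest part
- stop (a point): middle of the face of a fixed aluminium stop under the flap, at deck height: x = 60 mm in the stage's frame. The stop is 100 mm wide in y and 5 mm higher than the deck; the plate pushed home meets it with its edge 30 mm under the flap
- deck: flat grey metal top of the stage (part of the stage, fixed), with a black disc in it; clear flat area from x = -120 mm to the stop at x = 60 mm and 170 mm wide in the stage's frame. Origin: on the deck's top surface, directly 30 mm above the stage's origin, same axes
- flap (a joint): hinge angle of the thin aluminium flap (3 mm thick, 0.1 kg, no spring, swings very easily): 0 = down on its own rest, parallel to the deck with a 7 mm open gap beneath it; grows as its free edge is lifted. 0.06 rad is about 4.5 mm at the edge
- flap_edge (a point): middle of the flap's free edge, at its underside: 7 mm above the deck, at x = 30 mm in the stage's frame
- jar: closed jar of grain, 64 mm across, 100 mm tall; origin: centre of its underside. A bystander
- dish: shallow white ceramic dish, 90 mm across, 22 mm tall; origin: centre of its underside. A bystander
- brush: cleaning brush about 0.2 m long lying flat on the bench on the robot's right, roughly along x; origin: underside, about mid-length. A bystander
Mind the look-alikes: they are no part of the job. Of the things that look like the plate, the larger one is meant. There is more than one size of the pad; the job needs the smaller.

How it is judged:
On the way, in this order (a step that is already met when the one before it is completed fails the run):
1. the plate is picked up off the pad (height (world z) of plate above 0.025 m and contact force between the fingers and plate above 1 N and contact force between plate and pad below 0.01 N), for 0.1 s.
2. the plate lies flat on the deck with its edge still in front of the flap (x of plate_nose in the frame of stage below 0.03 m and z of plate_nose in the frame of stage below 0.033 m and angle between plate's own z axis and vertical below 0.05 rad and contact force between plate and deck above 0.3 N), for 0.1 s.
3. the plate's edge is home under the flap, against the stop (x of plate_nose in the frame of stage between 0.054 and 0.064 m and y of plate_nose in the frame of stage between -0.012 and 0.012 m and z of plate_nose in the frame of stage below 0.033 m and angle between the x axis of plate and the x axis of stage, either way round below 0.09 rad and angle between plate's own z axis and vertical below 0.04 rad), for 0.2 s.
At the end, for the whole second after the job is handed in: the plate lies flat on the deck (within 0.04 rad) with its edge under the flap and within 6 mm of the stop, within 12 mm of centred and 0.09 rad of square; the flap is down (below 0.03 rad); the gripper's fingers still hold the plate and it is pressed on the deck with 7 to 35 N, at rest (all of step 3 and value of joint flap below 0.03 rad and contact force between plate and deck between 7 and 35 N and contact force between the fingers and plate above 2 N and linear speed of plate below 0.01 m/s); the arm keeps its last pose, push and grip.
It fails at once if the flap is lifted (more than 0.06 rad, about 4.5 mm at its edge) (value of joint flap above 0.06 rad).
It fails at once if the plate is rammed onto the deck (more than 80 N) (contact force between plate and deck above 80 N).
It fails at once if the jar, dish or brush is disturbed (moved more than 20 mm) (distance of any of jar, dish, brush from where it was at the start of the episode above 0.02 m).
It also fails if it takes over 45 s, if anything falls off the work surface, if the arm or the gripper's body presses on something with over 40 N, if the wrist force passes 120 N, or if a joint passes its speed limit or range.

## Working session

There is one attempt and no reset: what is moved stays moved. The work goes in short steps, Python scripts to look and compute and a tool call to move; the robot and the scene stay as the last step left them, time stands still between calls to the robot, and variables do not carry over. Pictures are saved under pics/ and viewed, at most 10 in all, crops included, and the job is handed in when it is done.

Besides the shell and the picture viewer there is one more tool, called after "Emit:" as name(argument=value, ...), one argument or row to a line, values as JSON. step_arm: Moves the arm, as the interface text tells. Shifts and turns lie within -1 to 1; 1 stands for 0.1 m of shift or 90 degrees of turn. Its arguments: {"type":"object","properties":{"plan":{"type":"array"},"grip_force":{"type":"number"}},"required":["plan"]}

```bash
mkdir -p pics; cat > h.py <<'E'
import numpy as np, cv2
from station import telemetry, viewer, hand_in, ctrl
def world(p):
    h,w=p["z_map"].shape; u,v=np.meshgrid(np.arange(w),np.arange(h)); z=p["z_map"]
    c=np.stack([(u-p["cx"])/p["fx"]*z,(v-p["cy"])/p["fy"]*z,z],-1)
    W=(c-p["t"])@p["R"]; W[z==0]=np.nan
    return W
def save(p,n): cv2.imwrite("pics/"+n,p["img"][...,::-1])
E
python3 - <<'E'
from h import *
print(telemetry.get_obs(), ctrl.tcp_to_tips)
ims=[]
for n in("top","side"):
    p=viewer.camera(n); W=world(p); ims.append(p["img"]); np.savez(n+".npz",img=p["img"],W=W)
    print(n,"cam at",-p["R"].T@p["t"])
    for t in("plate","plate_grip","pad","stage","flap","jar","dish","brush"):
        for d in viewer.recognise(t,p):
            l,tp,r,b=map(int,d["rect"]); c=W[(tp+b)//2,(l+r)//2]
            print(t,round(d["score"],2),[l,tp,r,b],c.round(3))
cv2.imwrite("pics/a.png",ims[0][...,::-1]);cv2.imwrite("pics/b.png",ims[1][...,::-1])
E
```

```text
{'time_s': 0.0, 'qpos': array([ 1.07137481e+00,  3.00436460e-01,  1.52159860e+00, -6.84893385e-06,
        1.32071636e+00, -6.65873325e-02]), 'joint_vel': array([ 1.23052771e-03, -6.74183951e-04, -5.56156917e-04,  8.55411987e-05,
        6.00605664e-04, -1.03393211e-03]), 'tau': array([-3.03390516e-03, -5.31799901e+01, -3.52734876e+01,  7.07216584e-02,
        2.44917726e-02, -1.08624711e-04]), 'ee_pos': array([0.23057046, 0.4990561 , 0.22189792]), 'eef_rot': array([-3.14043601e+00, -7.04829401e-05,  2.70876012e+00]), 'force': array([-0.37416005,  0.45280412, -0.28724987]), 'moment': array([-0.01533879,  0.04384562,  0.01616098]), 'grip_force': 0.0, 'grip_width': 0.09404687410164228} 0.017
top cam at [0.32753347 0.00795796 1.35074739]
plate 0.59 [177, 154, 207, 198] [0.58  0.188 0.013]
plate 0.52 [302, 135, 349, 173] [ 0.633 -0.19   0.037]
plate 0.41 [173, 147, 222, 200] [0.589 0.174 0.012]
plate_grip 0.89 [142, 227, 175, 253] [0.399 0.285 0.002]
plate_grip 0.8 [174, 155, 208, 195] [0.583 0.191 0.013]
pad 0.7 [169, 148, 221, 199] [0.59  0.181 0.007]
pad 0.56 [83, 268, 159, 360] [0.19
[... 375 characters left out ...]
1831]
plate 0.84 [249, 158, 279, 175] [0.58  0.182 0.018]
plate 0.78 [205, 157, 223, 174] [0.404 0.278 0.003]
plate 0.31 [260, 216, 331, 270] [ 0.525 -0.224  0.035]
plate_grip 0.93 [249, 155, 282, 175] [0.588 0.191 0.013]
plate_grip 0.81 [203, 156, 225, 175] [0.404 0.278 0.003]
plate_grip 0.23 [227, 125, 252, 141] [0.567 0.434 0.001]
pad 0.96 [124, 140, 188, 184] [0.193 0.368 0.015]
pad 0.95 [244, 151, 292, 182] [0.595 0.178 0.016]
pad 0.46 [319, 161, 342, 188] [ 0.762 -0.01   0.078]
flap 0.89 [300, 211, 341, 241] [ 0.633 -0.192  0.04 ]
jar 0.61 [319, 161, 342, 191] [ 0.759 -0.017  0.075]
dish 0.75 [223, 126, 249, 142] [0.55  0.424 0.008]
dish 0.72 [288, 279, 347, 308] [ 0.511 -0.416  0.022]
```

View pics/a.png

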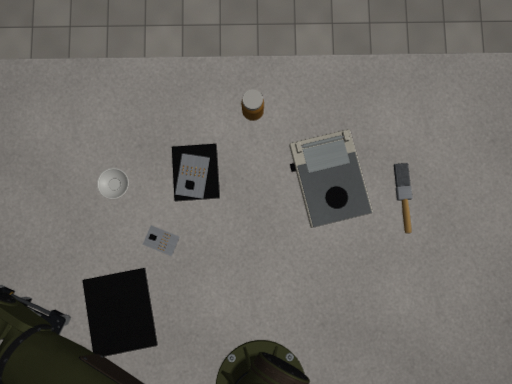

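View pics/b.png

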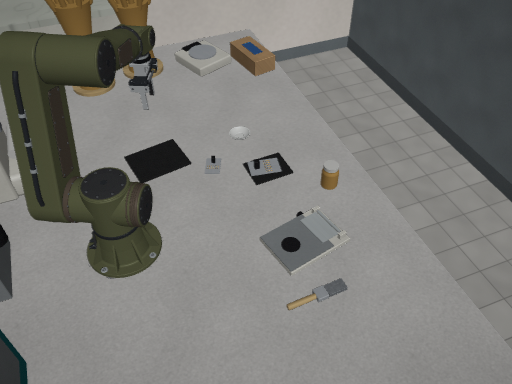

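The top view shows the plate on the small pad, with the plate at (192,176) and its black block at (189,185). The stage is at (330,178), with its flap at the far end at (326,154). The small plate at (161,240) and the large pad are decoys. Next I'll measure the poses of the plate and the stage.

```bash
cat > m.py <<'E'
from h import *
def rect_on_plane(p,mask,z):
    n,l,s,_=cv2.connectedComponentsWithStats(mask.astype(np.uint8)); k=1+np.argmax(s[1:,4]); c=max(cv2.findContours((l==k).astype(np.uint8),0,2)[0],key=len).reshape(-1,2).astype(float)
    return plane(p,c,z),s[k]
def plane(p,c,z):
    c=np.atleast_2d(c).astype(float)
    d=np.c_[(c[:,0]-p["cx"])/p["fx"],(c[:,1]-p["cy"])/p["fy"],np.ones(len(c))]@p["R"]; o=-p["R"].T@p["t"]
    return o+d*((z-o[2])/d[:,2])[:,None]
E
python3 - <<'E'
from m import *
p=viewer.camera("top"); W=world(p); g=cv2.cvtColor(p["img"],cv2.COLOR_RGB2GRAY)
print(p["fx"])
def roi(m,l,t,r,b):
    o=np.zeros_like(m);o[t:b,l:r]=m[t:b,l:r];return o
print(g[150:202:3,170:222:3])
for nm,m,z in(("plate",roi(g>70,174,150,214,198),.012),("block",roi(g<45,182,178,198,192),.048),("stageZ",roi(W[...,2]>.016,280,115,385,240),.03)):
    P,s=rect_on_plane(p,m,z); r=cv2.minAreaRect(P[:,:2].astype(np.float32)); print(nm,r,s); print(cv2.boxPoints(r).round(4).tolist())
big=cv2.resize(p["img"][110:240,160:390],None,fx=3.4,fy=3.4,interpolation=2); cv2.imwrite("pics/c.png",big[...,::-1])
E
```

```text
475.7267936811869
[[121  10  10  12  12  11   9  10  11   9  13  10  11  11  11  11 128 126]
 [120  10  12  10  40  38  18   9  10  11  10  11  12  13  10  11 124 123]
 [120  13  10  10 104 105 105 105 109  98  80  54  34  15  11   9 125 126]
 [123  10  11  13 104 106 105 106 107 104 103 104 104  80  10  11 122 125]
 [122  12  11  14 104 107 105 106 108 105 105 105 106  26   9  11 121 127]
 [123  12  12  29  97 107 103 106 105 106 105 107 106  10   9   9 116 126]
 [124  11  10  53  95 105  98  87  99 105 100 102 106   9  11  11  96 124]
 [122  11  12  73  99  99 106 112 101 105 102 101 104  12  10  10  84 120]
 [123  28  10 104 104  98 105  97  87 102 101  95  92   9  11  11  68 122]
 [121  33  12 104 104 104 106 106 106 105 105 100  78  11  11   9  63 118]
 [133  51  12 103 105  91  49  90 106 105 104 106  35  10  12  11  61 123]
 [132  56  39 104 103  61   7  11  52 106 105 106  12  12  11  12  44 124]
 [125  76  58 105 103  27  10  10  73 106 105 104   9  10  11  11  29 121]
 [127 108  85 103 102 108  63  51 105 107 105 100  10  10  10  12  28 117]
 [132 110 104 102 103 108 105 10
[... 509 characters left out ...]
108643, 0.2175000011920929], [0.5291000008583069, 0.23690000176429749]]
block ((0.5494099855422974, 0.19086547195911407), (0.023870741948485374, 0.021962445229291916), 77.77658081054688) [185 180   9  10  67]
[[0.5361999869346619, 0.18150000274181366], [0.5576000213623047, 0.1768999993801117], [0.5626999735832214, 0.20020000636577606], [0.5411999821662903, 0.20489999651908875]]
stageZ ((0.5655713081359863, -0.19827786087989807), (0.24828918278217316, 0.19071094691753387), 12.994173049926758) [ 290  129   83   99 5504]
[[0.42320001125335693, -0.13330000638961792], [0.4659999907016754, -0.3190999925136566], [0.7080000042915344, -0.26330000162124634], [0.6650999784469604, -0.07739999890327454]]
```

View pics/c.png

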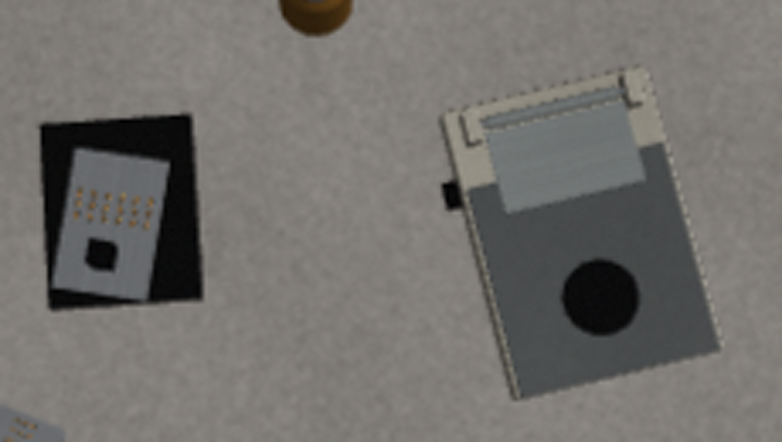

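```bash
python3 - <<'E'
from m import *
p=viewer.camera("top"); g=cv2.cvtColor(p["img"],cv2.COLOR_RGB2GRAY)
f=lambda l,z:plane(p,np.array(l)/3.4+[159.6,109.6],z)[:,:2]
D=f([(518,400),(720,350)],.03);F=f([(506,213),(645,182)],.04)
for n,E in(("front",D),("flap",F)):
    e=E[0]-E[1]; print(n,E.round(4),E.mean(0).round(4),np.linalg.norm(e),np.arctan2(-e[0],e[1]))
# disc-free deck mask refined
m=np.zeros_like(g);m[125:235,285:380]=cv2.inRange(p["img"],np.array((55,)*3),np.array((95,)*3))[125:235,285:380]
m=cv2.morphologyEx(m,2,np.ones((3,3)))
P,s=rect_on_plane(p,m>0,.03);r=cv2.minAreaRect(P[:,:2].astype(np.float32));print(r,s,cv2.boxPoints(r).round(4).tolist())
E
```

```text
front [[ 0.4271 -0.1478]
 [ 0.4658 -0.3151]] [ 0.4464 -0.2314] 0.171699635524305 0.2275629211157643
flap [[ 0.5808 -0.1413]
 [ 0.6052 -0.2569]] [ 0.593  -0.1991] 0.11822800685289718 0.20813763635509025
((0.5342299938201904, -0.2120015174150467), (0.17885863780975342, 0.16909140348434448), 12.919034957885742) [ 298  153   73   74 2944] [[0.42820000648498535, -0.14959999918937683], [0.4659999907016754, -0.31439998745918274], [0.6402999758720398, -0.274399995803833], [0.6025000214576721, -0.1096000000834465]]
```

Emit:
step_arm(
  plan=[
    {"rz":-0.057},
    {"rz":-0.057},
    {"rz":-0.058},
    {"dx":-0.244,"dy":-0.167,"dz":0.05},
    {"dx":-0.244,"dy":-0.167,"dz":0.05},
    {"dx":-0.244,"dy":-0.167,"dz":0.05},
    {"dx":-0.244,"dy":-0.167,"dz":0.05},
    {"dx":-0.244,"dy":-0.167,"dz":0.05},
    {"dx":-0.244,"dy":-0.167,"dz":0.05},
    {"dx":-0.244,"dy":-0.167,"dz":0.05},
  ],
  grip_force=50,
)

```text
$.plan[0]: bad value
```

Emit:
step_arm(
  plan=[
    {"dx":-0.244,"dy":-0.167,"dz":0.05},
    {"dx":-0.244,"dy":-0.167,"dz":0.05},
    {"dx":-0.244,"dy":-0.167,"dz":0.05},
    {"dx":-0.244,"dy":-0.167,"dz":0.05},
    {"dx":-0.244,"dy":-0.167,"dz":0.05},
    {"dx":-0.244,"dy":-0.167,"dz":0.05},
    {"dx":-0.244,"dy":-0.167,"dz":0.05},
    {"dx":-0.244,"dy":-0.167,"dz":0.05},
    {},
    {},
  ],
)

```text
$.plan[0]: bad value
```

```bash
cat > go.py <<'E'
import sys
from h import *
from scipy.spatial.transform import Rotation as Ro
x,y,z,yaw=map(float,sys.argv[1:5]); o=telemetry.get_obs(); e=o["eef_rot"]
R=Ro.from_euler("xyz",e)
T=Ro.from_euler("xyz",[np.pi,0,yaw])
print("pos",o["ee_pos"].round(4),"rot",e.round(4),"F",o["force"].round(1),"w",round(o["grip_width"],4),round(o["grip_force"],1),"q6",o["qpos"][5].round(2),"t",o["time_s"])
d=np.array([x,y,z])-o["ee_pos"]
print("turn units",((R.inv()*T).as_rotvec()/(np.pi/2)).round(4),"shift total (tool now)",(R.inv().apply(d)*10).round(3),"after turn",(T.inv().apply(d)*10).round(3))
E
python3 go.py .5515 .1925 .034 2.979
python3 - <<'E'
from m import *
p=viewer.camera("side"); im=p["img"][120:200,205:305]; cv2.imwrite("pics/d.png",cv2.resize(im,None,fx=6,fy=6,interpolation=2)[...,::-1])
E
```

```text
pos [0.2307 0.4993 0.2225] rot [ 3.1416 -0.      2.7087] F [ 0.6  0.2 -0.5] w 0.0934 0.0 q6 -0.07 t 1.0
turn units [ 0.     -0.     -0.1721] shift total (tool now) [-4.199 -1.439  1.885] after turn [-3.663 -2.508  1.885]
```

View pics/d.png

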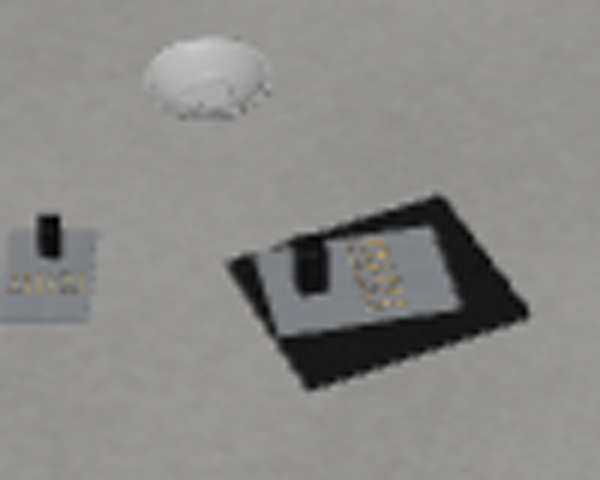

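Both move calls were refused because each row needs all of its keys. The side picture confirms the plate's block, at crop (310,265), is at the near end. I'll resend the moves with full rows.

Emit:
step_arm(
  plan=[
    {"dx":0,"dy":0,"dz":0,"rx":0,"ry":0,"rz":-0.057,"claw":0},
    {"dx":0,"dy":0,"dz":0,"rx":0,"ry":0,"rz":-0.057,"claw":0},
    {"dx":0,"dy":0,"dz":0,"rx":0,"ry":0,"rz":-0.058,"claw":0},
    {"dx":-0.244,"dy":-0.167,"dz":0.05,"rx":0,"ry":0,"rz":0,"claw":0},
    {"dx":-0.244,"dy":-0.167,"dz":0.05,"rx":0,"ry":0,"rz":0,"claw":0},
    {"dx":-0.244,"dy":-0.167,"dz":0.05,"rx":0,"ry":0,"rz":0,"claw":0},
    {"dx":-0.244,"dy":-0.167,"dz":0.05,"rx":0,"ry":0,"rz":0,"claw":0},
    {"dx":-0.244,"dy":-0.167,"dz":0.05,"rx":0,"ry":0,"rz":0,"claw":0},
    {"dx":-0.244,"dy":-0.167,"dz":0.05,"rx":0,"ry":0,"rz":0,"claw":0},
    {"dx":-0.244,"dy":-0.167,"dz":0.05,"rx":0,"ry":0,"rz":0,"claw":0},
  ],
  grip_force=50,
)

```text
time_s: 2.05
ee_pos: [0.3811, 0.3554, 0.1873]
eef_rot: [3.141, 0.0, 2.979]
force: [0.6, -0.4, 0.5]
grip_width: 0.094
grip_force: 0.0
```

Emit:
step_arm(
  plan=[
    {"dx":-0.244,"dy":-0.167,"dz":0.05,"rx":0,"ry":0,"rz":0,"claw":0},
    {"dx":-0.244,"dy":-0.167,"dz":0.05,"rx":0,"ry":0,"rz":0,"claw":0},
    {"dx":-0.244,"dy":-0.167,"dz":0.05,"rx":0,"ry":0,"rz":0,"claw":0},
    {"dx":-0.244,"dy":-0.167,"dz":0.05,"rx":0,"ry":0,"rz":0,"claw":0},
    {"dx":-0.244,"dy":-0.167,"dz":0.05,"rx":0,"ry":0,"rz":0,"claw":0},
    {"dx":-0.244,"dy":-0.167,"dz":0.05,"rx":0,"ry":0,"rz":0,"claw":0},
    {"dx":-0.244,"dy":-0.167,"dz":0.05,"rx":0,"ry":0,"rz":0,"claw":0},
    {"dx":-0.244,"dy":-0.167,"dz":0.05,"rx":0,"ry":0,"rz":0,"claw":0},
    {"dx":0,"dy":0,"dz":0,"rx":0,"ry":0,"rz":0,"claw":0},
  ],
)

```text
time_s: 2.95
ee_pos: [0.5527, 0.1905, 0.1465]
eef_rot: [-3.141, -0.001, 2.976]
force: [0.2, -0.5, -0.4]
grip_width: 0.0937
grip_force: 0.0
```

```bash
python3 go.py .5515 .1925 .034 2.979
```

```text
pos [0.5527 0.1905 0.1465] rot [-3.1409e+00 -6.0000e-04  2.9761e+00] F [ 0.2 -0.5 -0.4] w 0.0937 0.0 q6 -1.14 t 2.95
turn units [-0.0005 -0.0004 -0.0018] shift total (tool now) [0.015 0.018 1.125] after turn [0.015 0.018 1.125]
```

Emit:
step_arm(
  plan=[
    {"dx":0,"dy":0,"dz":0.16,"rx":0,"ry":0,"rz":0,"claw":0},
    {"dx":0,"dy":0,"dz":0.16,"rx":0,"ry":0,"rz":0,"claw":0},
    {"dx":0,"dy":0,"dz":0.16,"rx":0,"ry":0,"rz":0,"claw":0},
    {"dx":0,"dy":0,"dz":0.16,"rx":0,"ry":0,"rz":0,"claw":0},
    {"dx":0,"dy":0,"dz":0.16,"rx":0,"ry":0,"rz":0,"claw":0},
    {"dx":0,"dy":0,"dz":0.16,"rx":0,"ry":0,"rz":0,"claw":0},
    {"dx":0,"dy":0,"dz":0.1,"rx":0,"ry":0,"rz":0,"claw":0},
    {"dx":0,"dy":0,"dz":0.06,"rx":0,"ry":0,"rz":0,"claw":0},
    {"dx":0,"dy":0,"dz":0,"rx":0,"ry":0,"rz":0,"claw":0},
  ],
)

```text
time_s: 3.85
ee_pos: [0.551, 0.193, 0.0351]
eef_rot: [-3.141, -0.001, 2.979]
force: [-0.4, -0.4, -0.5]
grip_width: 0.0938
grip_force: 0.0
```

Emit:
step_arm(
  plan=[
    {"dx":0,"dy":0,"dz":0,"rx":0,"ry":0,"rz":0,"claw":1},
    {"dx":0,"dy":0,"dz":0,"rx":0,"ry":0,"rz":0,"claw":1},
    {"dx":0,"dy":0,"dz":0,"rx":0,"ry":0,"rz":0,"claw":1},
    {"dx":0,"dy":0,"dz":0,"rx":0,"ry":0,"rz":0,"claw":1},
    {"dx":0,"dy":0,"dz":0,"rx":0,"ry":0,"rz":0,"claw":1},
    {"dx":0,"dy":0,"dz":0,"rx":0,"ry":0,"rz":0,"claw":1},
    {"dx":0,"dy":0,"dz":0,"rx":0,"ry":0,"rz":0,"claw":1},
    {"dx":0,"dy":0,"dz":0,"rx":0,"ry":0,"rz":0,"claw":1},
  ],
  grip_force=50,
)

```text
time_s: 4.65
ee_pos: [0.5513, 0.1928, 0.0354]
eef_rot: [-3.142, -0.0, 2.979]
force: [-0.1, 0.6, 0.1]
grip_width: 0.0333
grip_force: 0.0
```

```bash
python3 go.py .5515 .1925 .134 2.979
```

```text
pos [0.5513 0.1928 0.0354] rot [-3.1415e+00 -1.0000e-04  2.9789e+00] F [-0.1  0.6  0.1] w 0.0333 0.0 q6 -1.13 t 4.65
turn units [-0. -0. -0.] shift total (tool now) [-0.003 -0.003 -0.986] after turn [-0.003 -0.003 -0.986]
```

Emit:
step_arm(
  plan=[
    {"dx":0,"dy":0,"dz":0,"rx":0,"ry":0,"rz":0,"claw":1},
    {"dx":0,"dy":0,"dz":0,"rx":0,"ry":0,"rz":0,"claw":1},
    {"dx":0,"dy":0,"dz":0,"rx":0,"ry":0,"rz":0,"claw":1},
    {"dx":0,"dy":0,"dz":0,"rx":0,"ry":0,"rz":0,"claw":1},
    {"dx":0,"dy":0,"dz":0,"rx":0,"ry":0,"rz":0,"claw":1},
  ],
)

```text
time_s: 5.15
ee_pos: [0.5512, 0.1928, 0.0354]
eef_rot: [-3.142, -0.0, 2.979]
force: [-0.2, -0.8, 0.4]
grip_width: 0.0196
grip_force: 50.0
```

Emit:
step_arm(
  plan=[
    {"dx":0,"dy":0,"dz":-0.05,"rx":0,"ry":0,"rz":0,"claw":1},
    {"dx":0,"dy":0,"dz":-0.1,"rx":0,"ry":0,"rz":0,"claw":1},
    {"dx":0,"dy":0,"dz":-0.15,"rx":0,"ry":0,"rz":0,"claw":1},
    {"dx":0,"dy":0,"dz":-0.2,"rx":0,"ry":0,"rz":0,"claw":1},
    {"dx":0,"dy":0,"dz":-0.2,"rx":0,"ry":0,"rz":0,"claw":1},
    {"dx":0,"dy":0,"dz":-0.2,"rx":0,"ry":0,"rz":0,"claw":1},
    {"dx":0,"dy":0,"dz":-0.1,"rx":0,"ry":0,"rz":0,"claw":1},
    {"dx":0,"dy":0,"dz":0,"rx":0,"ry":0,"rz":0,"claw":1},
  ],
)

```text
time_s: 5.95
ee_pos: [0.5519, 0.193, 0.1374]
eef_rot: [3.14, 0.003, 2.979]
force: [-0.5, -0.6, -3.5]
grip_width: 0.0196
grip_force: 50.0
```

```bash
python3 go.py .4807 -.2241 .135 3.3636
python3 - <<'E'
from m import *
p=viewer.camera("side"); im=p["img"][80:200,190:340]; cv2.imwrite("pics/e.png",cv2.resize(im,None,fx=5,fy=5,interpolation=2)[...,::-1])
E
```

```text
pos [0.5519 0.193  0.1374] rot [3.1403e+00 2.7000e-03 2.9790e+00] F [-0.5 -0.6 -3.5] w 0.0196 50.0 q6 -1.13 t 5.95
turn units [ 0.0005  0.0019 -0.2448] shift total (tool now) [ 0.027 -4.231  0.018] after turn [ 1.613 -3.912  0.024]
```

View pics/e.png

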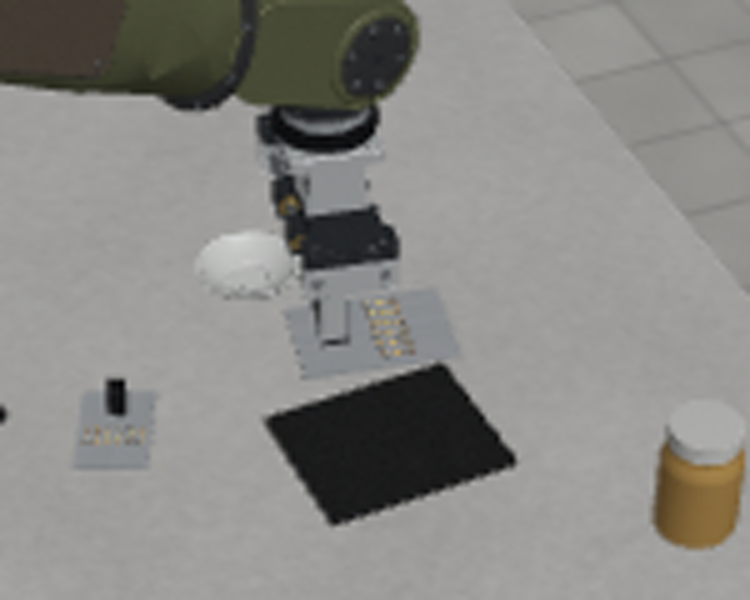

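The plate is held level above the pad, at crop (375,335). Next I carry it to a point in front of the flap.

Emit:
step_arm(
  plan=[
    {"dx":0,"dy":0,"dz":0,"rx":0,"ry":0,"rz":-0.049,"claw":1},
    {"dx":0,"dy":0,"dz":0,"rx":0,"ry":0,"rz":-0.049,"claw":1},
    {"dx":0,"dy":0,"dz":0,"rx":0,"ry":0,"rz":-0.049,"claw":1},
    {"dx":0,"dy":0,"dz":0,"rx":0,"ry":0,"rz":-0.049,"claw":1},
    {"dx":0,"dy":0,"dz":0,"rx":0,"ry":0,"rz":-0.049,"claw":1},
    {"dx":0.06,"dy":-0.14,"dz":0,"rx":0,"ry":0,"rz":0,"claw":1},
    {"dx":0.115,"dy":-0.28,"dz":0,"rx":0,"ry":0,"rz":0,"claw":1},
    {"dx":0.115,"dy":-0.28,"dz":0,"rx":0,"ry":0,"rz":0,"claw":1},
    {"dx":0.115,"dy":-0.28,"dz":0,"rx":0,"ry":0,"rz":0,"claw":1},
    {"dx":0.115,"dy":-0.28,"dz":0,"rx":0,"ry":0,"rz":0,"claw":1},
  ],
)

```text
time_s: 7.0
ee_pos: [0.5273, 0.0566, 0.1347]
eef_rot: [3.142, -0.001, -2.922]
force: [0.9, 0.2, -3.0]
grip_width: 0.0195
grip_force: 50.0
```

Emit:
step_arm(
  plan=[
    {"dx":0.115,"dy":-0.28,"dz":0,"rx":0,"ry":0,"rz":0,"claw":1},
    {"dx":0.115,"dy":-0.28,"dz":0,"rx":0,"ry":0,"rz":0,"claw":1},
    {"dx":0.115,"dy":-0.28,"dz":0,"rx":0,"ry":0,"rz":0,"claw":1},
    {"dx":0.115,"dy":-0.28,"dz":0,"rx":0,"ry":0,"rz":0,"claw":1},
    {"dx":0.115,"dy":-0.28,"dz":0,"rx":0,"ry":0,"rz":0,"claw":1},
    {"dx":0.115,"dy":-0.28,"dz":0,"rx":0,"ry":0,"rz":0,"claw":1},
    {"dx":0.115,"dy":-0.28,"dz":0,"rx":0,"ry":0,"rz":0,"claw":1},
    {"dx":0.115,"dy":-0.28,"dz":0,"rx":0,"ry":0,"rz":0,"claw":1},
    {"dx":0.115,"dy":-0.28,"dz":0,"rx":0,"ry":0,"rz":0,"claw":1},
    {"dx":0.06,"dy":-0.14,"dz":0,"rx":0,"ry":0,"rz":0,"claw":1},
  ],
)

```text
time_s: 8.0
ee_pos: [0.4788, -0.2273, 0.1348]
eef_rot: [3.141, -0.001, -2.923]
force: [-0.5, 0.8, -3.5]
grip_width: 0.0194
grip_force: 50.0
```

```bash
python3 - <<'E'
from m import *
for n,c in(("top",(110,235,270,385)),("side",(180,290,230,360))):
    p=viewer.camera(n); a,b,l,r=c; im=p["img"][a:b,l:r]; cv2.imwrite(f"pics/f_{n}.png",cv2.resize(im,None,fx=5,fy=5,interpolation=2)[...,::-1])
E
python3 go.py .4807 -.2241 .0574 3.3636
```

```text
pos [ 0.4792 -0.2267  0.1349] rot [ 3.1412e+00 -8.0000e-04 -2.9230e+00] F [-0.3  0.5 -2.8] w 0.0196 50.0 q6 -2.3 t 8.1
turn units [ 0.0003 -0.0005 -0.0022] shift total (tool now) [-0.021  0.021  0.775] after turn [-0.021  0.022  0.775]
```

View pics/f_side.png

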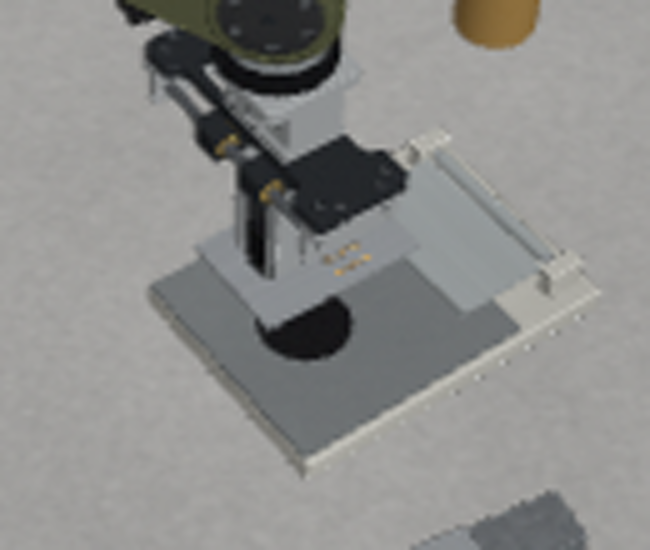

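In the side view the plate hangs level over the deck, at crop (305,275), short of the flap edge near (430,280). I'll lower it now.

Emit:
step_arm(
  plan=[
    {"dx":-0.01,"dy":0.01,"dz":0.1,"rx":0,"ry":0,"rz":-0.002,"claw":1},
    {"dx":-0.01,"dy":0.012,"dz":0.15,"rx":0,"ry":0,"rz":0,"claw":1},
    {"dx":0,"dy":0,"dz":0.15,"rx":0,"ry":0,"rz":0,"claw":1},
    {"dx":0,"dy":0,"dz":0.15,"rx":0,"ry":0,"rz":0,"claw":1},
    {"dx":0,"dy":0,"dz":0.1,"rx":0,"ry":0,"rz":0,"claw":1},
    {"dx":0,"dy":0,"dz":0.05,"rx":0,"ry":0,"rz":0,"claw":1},
    {"dx":0,"dy":0,"dz":0.03,"rx":0,"ry":0,"rz":0,"claw":1},
    {"dx":0,"dy":0,"dz":0,"rx":0,"ry":0,"rz":0,"claw":1},
    {"dx":0,"dy":0,"dz":0,"rx":0,"ry":0,"rz":0,"claw":1},
  ],
)

```text
time_s: 9.0
ee_pos: [0.4819, -0.2226, 0.0629]
eef_rot: [-3.141, 0.001, -2.916]
force: [-0.1, -0.3, -2.8]
grip_width: 0.0199
grip_force: 50.0
```

Emit:
step_arm(
  plan=[
    {"dx":0,"dy":0,"dz":0.01,"rx":0,"ry":0,"rz":0,"claw":1},
    {"dx":0,"dy":0,"dz":0.01,"rx":0,"ry":0,"rz":0,"claw":1},
    {"dx":0,"dy":0,"dz":0,"rx":0,"ry":0,"rz":0,"claw":1},
  ],
)

```text
time_s: 9.3
ee_pos: [0.4816, -0.2226, 0.0605]
eef_rot: [-3.142, 0.0, -2.916]
force: [0.4, -0.4, -3.3]
grip_width: 0.0196
grip_force: 50.0
```

Emit:
step_arm(
  plan=[
    {"dx":0,"dy":0,"dz":0.01,"rx":0,"ry":0,"rz":0,"claw":1},
    {"dx":0,"dy":0,"dz":0,"rx":0,"ry":0,"rz":0,"claw":1},
  ],
)

```text
time_s: 9.5
ee_pos: [0.4816, -0.2225, 0.0594]
eef_rot: [3.141, -0.0, -2.916]
force: [-0.2, -0.4, -3.0]
grip_width: 0.0199
grip_force: 50.0
```

Emit:
step_arm(
  plan=[
    {"dx":0,"dy":0,"dz":0.01,"rx":0,"ry":0,"rz":0,"claw":1},
    {"dx":0,"dy":0,"dz":0,"rx":0,"ry":0,"rz":0,"claw":1},
  ],
)

```text
time_s: 9.7
ee_pos: [0.4815, -0.2225, 0.0583]
eef_rot: [3.141, -0.0, -2.916]
force: [0.1, -0.5, -3.2]
grip_width: 0.0197
grip_force: 50.0
```

Emit:
step_arm(
  plan=[
    {"dx":0,"dy":0,"dz":0.01,"rx":0,"ry":0,"rz":0,"claw":1},
    {"dx":0,"dy":0,"dz":0,"rx":0,"ry":0,"rz":0,"claw":1},
  ],
)

```text
time_s: 9.9
ee_pos: [0.4817, -0.2226, 0.0575]
eef_rot: [-3.141, 0.0, -2.916]
force: [0.2, 0.5, -1.8]
grip_width: 0.0197
grip_force: 50.0
```

Emit:
step_arm(
  plan=[
    {"dx":0,"dy":0,"dz":0.005,"rx":0,"ry":0,"rz":0,"claw":1},
    {"dx":0,"dy":0,"dz":0,"rx":0,"ry":0,"rz":0,"claw":1},
  ],
)

```text
time_s: 10.1
ee_pos: [0.4817, -0.2226, 0.0574]
eef_rot: [-3.141, 0.0, -2.916]
force: [-4.1, 2.2, 4.7]
grip_width: 0.0197
grip_force: 50.0
```

Emit:
step_arm(
  plan=[
    {"dx":0,"dy":0,"dz":0,"rx":0,"ry":0,"rz":0,"claw":1},
    {"dx":0,"dy":0,"dz":0,"rx":0,"ry":0,"rz":0,"claw":1},
    {"dx":-0.03,"dy":0,"dz":0,"rx":0,"ry":0,"rz":0,"claw":1},
    {"dx":-0.04,"dy":0,"dz":0,"rx":0,"ry":0,"rz":0,"claw":1},
    {"dx":-0.04,"dy":0,"dz":0,"rx":0,"ry":0,"rz":0,"claw":1},
    {"dx":-0.04,"dy":0,"dz":0,"rx":0,"ry":0,"rz":0,"claw":1},
    {"dx":0,"dy":0,"dz":0,"rx":0,"ry":0,"rz":0,"claw":1},
  ],
)

```text
time_s: 10.8
ee_pos: [0.4967, -0.2194, 0.0574]
eef_rot: [-3.141, 0.001, -2.916]
force: [-0.5, 0.3, 3.3]
grip_width: 0.0197
grip_force: 50.0
```

```bash
python3 - <<'E'
from m import *
ims=[]
for n,c in(("top",(120,235,280,380)),("side",(190,285,250,350))):
    p=viewer.camera(n); a,b,l,r=c; ims.append(cv2.resize(p["img"][a:b,l:r],(400,int(400*(b-a)/(r-l))),interpolation=2))
h=max(i.shape[0] for i in ims); ims=[np.pad(i,((0,h-i.shape[0]),(0,0),(0,0))) for i in ims]
cv2.imwrite("pics/g.png",np.hstack(ims)[...,::-1])
E
python3 go.py .5343 -.2120 .0574 3.3636
```

```text
pos [ 0.4967 -0.2194  0.0574] rot [-3.1406e+00  1.3000e-03 -2.9162e+00] F [ 0.9 -0.3  4.8] w 0.0194 50.0 q6 -2.28 t 10.9
turn units [-0.0006  0.0008  0.0021] shift total (tool now) [-0.383 -0.012  0.001] after turn [-0.383 -0.01   0.   ]
```

View pics/g.png

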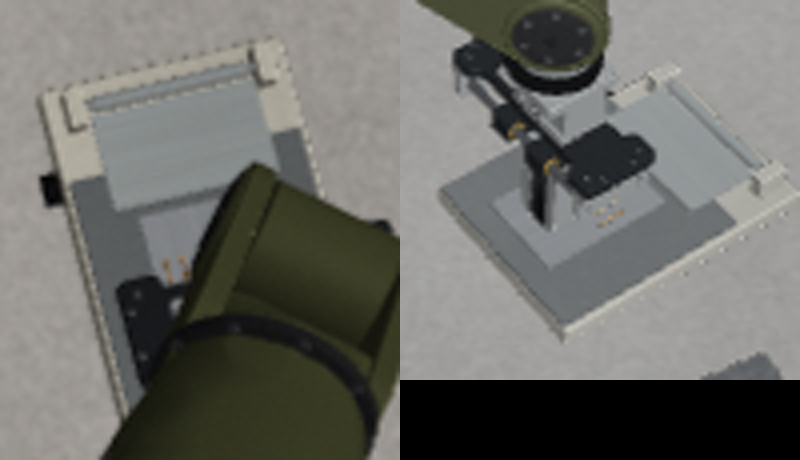

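The plate lies flat and square on the deck. Its left edge is about 27 px inside the flap's corner, which matches the 20 mm expected for a centred plate. I'll slide it in.

Emit:
step_arm(
  plan=[
    {"dx":-0.03,"dy":0,"dz":0,"rx":0,"ry":0,"rz":0.002,"claw":1},
    {"dx":-0.04,"dy":0,"dz":0,"rx":0,"ry":0,"rz":0,"claw":1},
    {"dx":-0.04,"dy":0,"dz":0,"rx":0,"ry":0,"rz":0,"claw":1},
    {"dx":-0.04,"dy":0,"dz":0,"rx":0,"ry":0,"rz":0,"claw":1},
    {"dx":-0.04,"dy":0,"dz":0,"rx":0,"ry":0,"rz":0,"claw":1},
    {"dx":-0.04,"dy":0,"dz":0,"rx":0,"ry":0,"rz":0,"claw":1},
    {"dx":-0.04,"dy":0,"dz":0,"rx":0,"ry":0,"rz":0,"claw":1},
    {"dx":-0.04,"dy":0,"dz":0,"rx":0,"ry":0,"rz":0,"claw":1},
    {"dx":-0.02,"dy":0,"dz":0,"rx":0,"ry":0,"rz":0,"claw":1},
    {"dx":0,"dy":0,"dz":0,"rx":0,"ry":0,"rz":0,"claw":1},
  ],
)

```text
time_s: 11.9
ee_pos: [0.5283, -0.2122, 0.0574]
eef_rot: [-3.141, -0.0, -2.919]
force: [-4.3, -2.0, 8.3]
grip_width: 0.0198
grip_force: 50.0
```

Emit:
step_arm(
  plan=[
    {"dx":-0.01,"dy":0,"dz":0,"rx":0,"ry":0,"rz":0,"claw":1},
    {"dx":-0.01,"dy":0,"dz":0,"rx":0,"ry":0,"rz":0,"claw":1},
    {"dx":0,"dy":0,"dz":0,"rx":0,"ry":0,"rz":0,"claw":1},
  ],
)

```text
time_s: 12.2
ee_pos: [0.53, -0.2119, 0.0574]
eef_rot: [-3.141, -0.001, -2.92]
force: [-7.0, -0.8, 10.0]
grip_width: 0.0193
grip_force: 50.0
```

Emit:
step_arm(
  plan=[
    {"dx":-0.01,"dy":0,"dz":0,"rx":0,"ry":0,"rz":0,"claw":1},
    {"dx":-0.01,"dy":0,"dz":0,"rx":0,"ry":0,"rz":0,"claw":1},
    {"dx":0,"dy":0,"dz":0,"rx":0,"ry":0,"rz":0,"claw":1},
  ],
)

```text
time_s: 12.5
ee_pos: [0.5319, -0.2114, 0.0574]
eef_rot: [-3.141, -0.001, -2.92]
force: [-6.8, -1.2, 9.4]
grip_width: 0.0198
grip_force: 50.0
```

Emit:
step_arm(
  plan=[
    {"dx":-0.01,"dy":0,"dz":0,"rx":0,"ry":0,"rz":0,"claw":1},
    {"dx":-0.01,"dy":0,"dz":0,"rx":0,"ry":0,"rz":0,"claw":1},
    {"dx":0,"dy":0,"dz":0,"rx":0,"ry":0,"rz":0,"claw":1},
  ],
)

```text
time_s: 12.8
ee_pos: [0.533, -0.2112, 0.0574]
eef_rot: [3.141, -0.003, -2.92]
force: [-15.2, -2.8, 13.6]
grip_width: 0.0196
grip_force: 50.0
```

Emit:
step_arm(
  plan=[
    {"dx":-0.01,"dy":0,"dz":0,"rx":0,"ry":0,"rz":0,"claw":1},
    {"dx":0,"dy":0,"dz":0,"rx":0,"ry":0,"rz":0,"claw":1},
  ],
)

```text
time_s: 13.0
ee_pos: [0.5331, -0.2112, 0.0574]
eef_rot: [3.141, -0.005, -2.92]
force: [-23.2, -5.1, 18.7]
grip_width: 0.0195
grip_force: 50.0
```

The plate has met the stop: the side force is rising and the nose is at stage x of about 0.059. I'll ease the last bit of push and check.

Emit:
step_arm(
  plan=[
    {"dx":0.012,"dy":0,"dz":0,"rx":0,"ry":0,"rz":0,"claw":1},
    {"dx":0,"dy":0,"dz":0,"rx":0,"ry":0,"rz":0,"claw":1},
    {"dx":0,"dy":0,"dz":0,"rx":0,"ry":0,"rz":0,"claw":1},
    {"dx":0,"dy":0,"dz":0,"rx":0,"ry":0,"rz":0,"claw":1},
  ],
)

```text
time_s: 13.4
ee_pos: [0.5331, -0.2112, 0.0574]
eef_rot: [-3.141, -0.002, -2.92]
force: [-12.9, -2.7, 11.8]
grip_width: 0.0194
grip_force: 50.0
```

```bash
python3 - <<'E'
from m import *
ims=[]
for n,c in(("top",(120,235,280,380)),("side",(190,285,250,350))):
    p=viewer.camera(n); a,b,l,r=c; ims.append(cv2.resize(p["img"][a:b,l:r],(400,int(400*(b-a)/(r-l))),interpolation=2))
h=max(i.shape[0] for i in ims); ims=[np.pad(i,((0,h-i.shape[0]),(0,0),(0,0))) for i in ims]
cv2.imwrite("pics/i.png",np.hstack(ims)[...,::-1])
E
python3 go.py .5343 -.2120 .0574 3.3636
```

```text
pos [ 0.5331 -0.2112  0.0574] rot [-3.1414e+00 -1.9000e-03 -2.9195e+00] F [-12.8  -2.8  12.6] w 0.0197 50.0 q6 -2.23 t 13.5
turn units [-0.0001 -0.0012  0.    ] shift total (tool now) [-0.01 -0.01  0.  ] after turn [-0.01 -0.01  0.  ]
```

View pics/i.png

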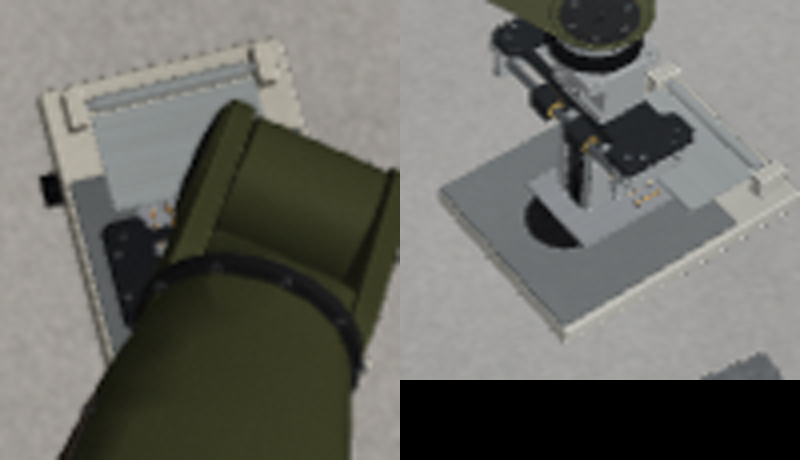

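The plate's edge is under the flap, which is still down, and the plate is square. The deck push is about 12.3 N on the tool plus 2.8 N of plate weight, so roughly 15 N. I'm handing it in.

```bash
python3 -c "
from h import *
print(hand_in())"
```

```text
the job is handed in; nothing more can be done
None
```

I handed in the job with the plate still gripped by its block, its edge under the closed flap and against the stop, square and centred by my measurements, and pressed on the deck with about 15 N; no verdict was returned.

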